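# Flip the stock tags of the bisque bins

### The job

Bring the potter's stock board up to date: flip the hinged tags over with a light push of a fingertip so that the tags in front of the full bins, and only those, show their green face upward and every other tag shows its red face. Do not pinch or force the tags or their stands, and leave the bins and everything else on the bench standing where they are.

Things in the scene. Friction and masses are not known exactly. Their poses are not given: they have to be found in the camera images.
- tag1 (a joint): angle (rad) of flip tag 1, hinged on stand1: +0.9 (stop) leans toward the bins, GREEN face up; 0 upright; -0.9 (stop) leans away from the bins, RED face up. Past upright it falls by its own weight to that stop (30 g, free hinge; under 1 N turns it). Smooth plate 46 mm wide, 5 thick, reaching 46 mm from the pin; at a stop its free edge is 36 mm out from the pin and 29 mm above it.
- stand1: small steel hinge stand carrying tag 1, fixed on the board. Origin: centre of its underside, 12 mm above the bench. The hinge pin lies 22 mm above the origin, along y; z up; x points straight to the bin behind it. Two posts, 30 mm either side along y, reach 6 mm above the pin. Green-up tags lean to +x, red-up tags to -x.
- tag2 (a joint): angle (rad) of flip tag 2, hinged on stand2: +0.9 (stop) leans toward the bins, GREEN face up; 0 upright; -0.9 (stop) leans away from the bins, RED face up. Past upright it falls by its own weight to that stop (30 g, free hinge; under 1 N turns it). Smooth plate 46 mm wide, 5 thick, reaching 46 mm from the pin; at a stop its free edge is 36 mm out from the pin and 29 mm above it.
- stand2: small steel hinge stand carrying tag 2, fixed on the board. Origin: centre of its underside, 12 mm above the bench. The hinge pin lies 22 mm above the origin, along y; z up; x points straight to the bin behind it. Two posts, 30 mm either side along y, reach 6 mm above the pin. Green-up tags lean to +x, red-up tags to -x.
- tag3 (a joint): angle (rad) of flip tag 3, hinged on stand3: +0.9 (stop) leans toward the bins, GREEN face up; 0 upright; -0.9 (stop) leans away from the bins, RED face up. Past upright it falls by its own weight to that stop (30 g, free hinge; under 1 N turns it). Smooth plate 46 mm wide, 5 thick, reaching 46 mm from the pin; at a stop its free edge is 36 mm out from the pin and 29 mm above it.
- stand3: small steel hinge stand carrying tag 3, fixed on the board. Origin: centre of its underside, 12 mm above the bench. The hinge pin lies 22 mm above the origin, along y; z up; x points straight to the bin behind it. Two posts, 30 mm either side along y, reach 6 mm above the pin. Green-up tags lean to +x, red-up tags to -x.
- tag4 (a joint): angle (rad) of flip tag 4, hinged on stand4: +0.9 (stop) leans toward the bins, GREEN face up; 0 upright; -0.9 (stop) leans away from the bins, RED face up. Past upright it falls by its own weight to that stop (30 g, free hinge; under 1 N turns it). Smooth plate 46 mm wide, 5 thick, reaching 46 mm from the pin; at a stop its free edge is 36 mm out from the pin and 29 mm above it.
- stand4: small steel hinge stand carrying tag 4, fixed on the board. Origin: centre of its underside, 12 mm above the bench. The hinge pin lies 22 mm above the origin, along y; z up; x points straight to the bin behind it. Two posts, 30 mm either side along y, reach 6 mm above the pin. Green-up tags lean to +x, red-up tags to -x.
- tag5 (a joint): angle (rad) of flip tag 5, hinged on stand5: +0.9 (stop) leans toward the bins, GREEN face up; 0 upright; -0.9 (stop) leans away from the bins, RED face up. Past upright it falls by its own weight to that stop (30 g, free hinge; under 1 N turns it). Smooth plate 46 mm wide, 5 thick, reaching 46 mm from the pin; at a stop its free edge is 36 mm out from the pin and 29 mm above it.
- stand5: small steel hinge stand carrying tag 5, fixed on the board. Origin: centre of its underside, 12 mm above the bench. The hinge pin lies 22 mm above the origin, along y; z up; x points straight to the bin behind it. Two posts, 30 mm either side along y, reach 6 mm above the pin. Green-up tags lean to +x, red-up tags to -x.
- bin1: loose blue open plastic bin, 90 deep (x) x 66 wide (y) x 45 mm high, FULL: packed to above the rim with small pinkish bisque cups, two more lying on top (top 75 mm above the bin's underside). Origin: centre of its underside, on the 12 mm board. It stands behind one tag: centre about 150 mm from that tag's pin along the stand's x, within 15 mm along its y (neighbours are 80 mm apart).
- bin2: loose blue open plastic bin, 90 deep (x) x 66 wide (y) x 45 mm high, FULL: packed to above the rim with small pinkish bisque cups, two more lying on top (top 75 mm above the bin's underside). Origin: centre of its underside, on the 12 mm board. It stands behind one tag: centre about 150 mm from that tag's pin along the stand's x, within 15 mm along its y (neighbours are 80 mm apart).
- bin3: loose blue open plastic bin, 90 deep (x) x 66 wide (y) x 45 mm high, FULL: packed to above the rim with small pinkish bisque cups, two more lying on top (top 75 mm above the bin's underside). Origin: centre of its underside, on the 12 mm board. It stands behind one tag: centre about 150 mm from that tag's pin along the stand's x, within 15 mm along its y (neighbours are 80 mm apart).
- bin4: loose blue open plastic bin, 90 deep (x) x 66 wide (y) x 45 mm high, NOT full: only one cup left lying on its floor. Origin: centre of its underside, on the 12 mm board. It stands behind one tag: centre about 150 mm from that tag's pin along the stand's x, within 15 mm along its y (neighbours are 80 mm apart).
- bin5: loose blue open plastic bin, 90 deep (x) x 66 wide (y) x 45 mm high, NOT full: empty. Origin: centre of its underside, on the 12 mm board. It stands behind one tag: centre about 150 mm from that tag's pin along the stand's x, within 15 mm along its y (neighbours are 80 mm apart).
- board: fixed plywood board 290 (x) x 430 (y) x 12 mm that carries the five tags in a row and the five bins behind them in a row; origin on the bench, below the middle of the row of hinges; x toward the bins, y along the row
- brush_pot: loose blue pot with brushes, 80 mm across, 160 mm high over the brushes; origin: centre of its underside. Leave alone
- bowl: loose pinkish bowl, 124 mm across, 60 mm high; origin: centre of its underside. Leave alone
- glaze_jar: loose amber jar, 72 mm across, 100 mm high; origin: centre of its underside. Leave alone
- mug: loose white mug, 76 mm across plus a handle, 85 mm high; origin: centre of its underside. Leave alone
There are look-alikes about, which are no part of the job. What is shaped like the bin5 but turquoise is not meant. Leave any yellow look-alike of the bin3 alone.

How it is judged:
By the outcome, as a careful person would: the job done as asked, in the order asked, and still so for the second after the job is handed in, with the robot touching nothing.
It also fails if it takes over 58 s, if anything falls off the work surface, if the arm or the gripper's body presses on something with over 40 N, if the wrist force passes 120 N, or if a joint passes its speed limit or range.

### The arm

A 6-joint arm with a two-finger parallel gripper is mounted at the origin on the work surface. World frame = base frame: x ahead of the robot, y to its left, z up, the work surface at z = 0. Lengths are in mm, angles in rad, forces in N, time in s.
With the tool pointing down it reaches from about 275 to 1000 mm from the base axis. Payload 8.4 kg.
Tool frame: the origin (TCP) lies on the centre line of the jaws, within the pads' length; the fingertips stand r.tip_reach ahead of it and the grasp point (between the pads) lies 11 mm behind it (r.tip_reach is the distance from the TCP to the fingertips, in mm); z points along the fingers, y is the line along which they close (so a half turn about z gives the same grasp; the last joint's range is limited). The gripper opens to 85 mm and grips with 20 to 120 N. Pads are 22 mm wide; open, the fingers measure 114 mm over their backs; the gripper's body (76 mm by 85 mm) begins 54 mm behind the grasp point. The pads swing forward as they close: fully open they stand 13 mm farther back than shut.
Start: joints at [-1.235, 0.353, 1.633, -0, 1.155, -0.002], TCP at [207.131, -589.682, 219.081] pointing down, gripper open.
Joint ranges: [-2.63, 2.63], [-0.92, 2.1], [0.06, 2.66], [-1.3, 4.44], [0, 2.69], [-3.02, 3.02]. Speed limits (rad/s): [2.22, 2.22, 2.79, 3.14, 3.14, 3.14].

### API

Orientations are given as [roll, pitch, yaw] about the fixed x, y, z axes, in that order (R = Rz(yaw) Ry(pitch) Rx(roll)).
In Python, from rig import r gives the robot as it stands.
- The arm moves only by the tool carry_out, never from a script. Its argument "targets" is a list of rows, each an object with "dp": the shift along the tool's x, y, z in mm, a list of three; "yaw": the turn about the tool's z in degrees. A call has 1 to 12 rows; each row is the pose to reach, as a shift and turn from the pose commanded when the call began, along the tool's axes at that moment; what a row does not reach only later rows make up. A row lasts 1/8 s, in which the tool goes at most 62.5 mm and 10.7 degrees, less where a joint would pass 70% of its speed; a pose out of reach is approached as far as the arm can. A call with a gripper value outside its range is refused whole. "fingers" is the opening, from -1 (shut) to 1 (fully open), so that 0 is half open, set as the call begins (left out, the last holds). The fingers move at their own pace and stop on an object; "grip_force" is the grip in N (left out, the last holds). Time passes only in rows, so rows that repeat a pose let the fingers close. It gives the time, the measured TCP pose, the force, the opening and the grip force at its end, in the units of the state.
- r.sense(): the state, without advancing time (a new reading comes with each control period).
- r.grab_frame(name): name is "scene" or "top" or "wrist"; returns the picture (420x560x3 uint8, red, green, blue); there is no depth.
- r.get_calibration(name): a dict with "fx", "fy", "cx", "cy" (pixels), "rvec" (rotation vector, rad) and "tvec" (3), from world to camera coordinates, as OpenCV has them. Camera axes: x right, y down, z forward; pixel columns grow to the right and rows downward; lengths in mm; the calibration is good to about 2 mm. A picture is of the moment at which its call begins: read the wrist's pose just before it. get_calibration takes no time and is no camera call; for the wrist camera it gives the pose at the moment of the call.
- r.sign_off(): hands the job in; it is judged then, once.
The state is a dict: "clock": time; "qpos": joint angles; "qvel": joint speeds; "joint_efforts": joint torques, N m; "eef_pos": TCP position; "tcp_rot": TCP orientation; "contact_force": force on the tool from outside, world axes, zero at the start; "wrist_torque": the same for the moment, N m; "opening": opening from 0.0 (shut) to 1.0 (fully open); "grasp_force": force on a finger pad.
Only numpy, scipy, OpenCV 4.12 (cv2) and the standard library are available. Lean on these libraries where they do the work, as an engineer would, in place of code of your own. Each camera call takes 0.05 s, during which the arm holds its last target. There are 200 camera calls.

## Working session

There is one attempt and no reset: what is moved stays moved. The work goes in short steps, Python scripts to look and compute and a tool call to move; the robot and the scene stay as the last step left them, time stands still between calls to the robot, and variables do not carry over. Pictures are saved under pics/ and viewed, at most 10 in all, crops included, and the job is handed in when it is done.

Besides the shell and the picture viewer there is one more tool, called after "Emit:" as name([rows], argument=value, ...), one row to a line, values as JSON. carry_out: Moves the arm, as the interface text tells. Its arguments: {"type":"object","properties":{"targets":{"type":"array","items":{"type":"object","properties":{"dp":{"type":"array","items":{"type":"number"}},"yaw":{"type":"number"}}}},"fingers":{"type":"number"},"grip_force":{"type":"number"}},"required":["targets"]}

```bash
mkdir -p pics
python3 - <<'E'
from rig import r
import cv2
print(r.sense(), r.tip_reach)
for n in("scene","top"):
    cv2.imwrite(f"pics/{n}0.png",r.grab_frame(n)[:,:,::-1]); print(n,r.get_calibration(n))
E
```

```text
{'clock': 0.0, 'qpos': array([-1.23537690e+00,  3.53663046e-01,  1.63417011e+00,  2.29758327e-05,
        1.15517375e+00, -2.37731119e-03]), 'qvel': array([-0.00014869, -0.00041208,  0.00267565,  0.00077867, -0.00117098,
       -0.00317862]), 'joint_efforts': array([ 1.19443266e-03, -6.05257344e+01, -3.42069054e+01,  2.57317306e-04,
        9.43464314e-03,  1.26766889e-05]), 'eef_pos': array([ 206.98430253, -589.19370024,  218.3369867 ]), 'tcp_rot': array([-3.14017845e+00, -2.43687050e-05,  3.37787425e-01]), 'contact_force': array([0.23324286, 0.07060895, 0.03573444]), 'wrist_torque': array([ 0.02953277, -0.01032773,  0.01801258]), 'grasp_force': 0.0, 'opening': 0.9988146688905681} 8.0
scene {'fx': 529.5388621179638, 'fy': 529.5388621179638, 'cx': 281.4568263603246, 'cy': 213.76725277080894, 'rvec': array([ 1.69899148,  1.77316312, -0.76641508]), 'tvec': array([  36.15478454, -325.62558093, 1900.83916923])}
top {'fx': 389.05763655720415, 'fy': 389.05763655720415, 'cx': 279.3608240608704, 'cy': 209.5005802834542, 'rvec': array([ 2.12310567, -2.17635439,  0.1023249 ]), 'tvec': array([  22.87194764,  535.14200899, 1101.29344388])}
```

View pics/scene0.png

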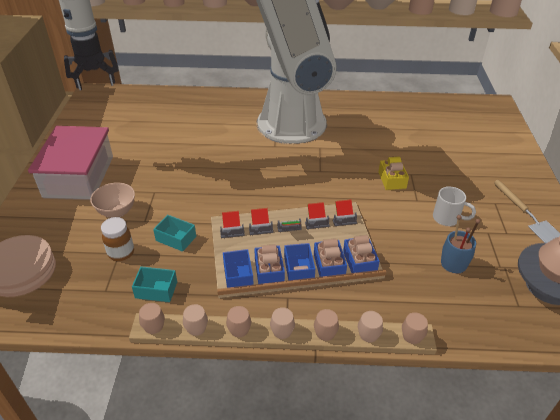

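View pics/top0.png

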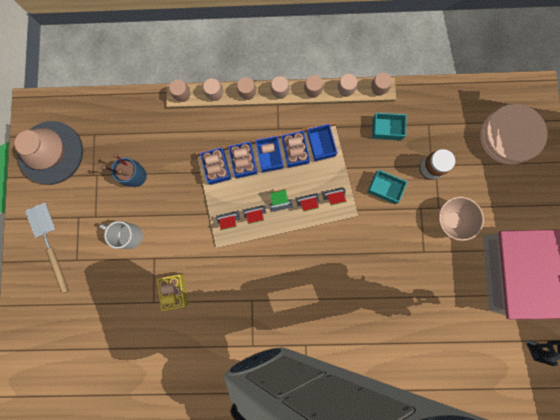

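The top view shows the bins from left to right as full (214,165), full (243,160), one cup (270,153), full (296,149) and empty (322,143). The tags run red (227,221), red (254,215), green (279,199), red (307,202), red (335,197). Look-alikes are the turquoise bins (389,127) and (387,187) and the yellow bin (172,292), all off the board. Next I'll triangulate the tag faces and bins, and check a close crop.

```bash
cat > h.py <<'E'
import cv2, numpy as np
from rig import r
def P(c): 
    R=cv2.Rodrigues(c["rvec"])[0]; K=np.array([[c["fx"],0,c["cx"]],[0,c["fy"],c["cy"]],[0,0,1]])
    return K@np.c_[R,c["tvec"]]
def plane(c,uv,z):
    p=P(c); H=np.c_[p[:,0],p[:,1],p[:,2]*z+p[:,3]]; w=np.linalg.solve(H,[*uv,1]); return w[:2]/w[2]
def tri(c1,a,c2,b):
    X=cv2.triangulatePoints(P(c1),P(c2),np.float64(a).reshape(2,1),np.float64(b).reshape(2,1))[:,0]; return X[:3]/X[3]
def mask(im,col):
    h=cv2.cvtColor(im,cv2.COLOR_RGB2HSV); H,S,V=h[...,0],h[...,1],h[...,2]
    m={"red":((H<5)|(H>175))&(S>190)&(V>110),"green":(H>45)&(H<75)&(S>120)&(V>70),"blue":(H>108)&(H<128)&(S>150)&(V>60)}[col]
    return m.astype(np.uint8)
def blobs(im,col,amin):
    n,_,s,c=cv2.connectedComponentsWithStats(mask(im,col)); return [(c[i],s[i]) for i in range(1,n) if s[i,4]>=amin]
E
python3 - <<'E'
from h import *
T=cv2.imread("pics/top0.png")[:,:,::-1].copy();S=cv2.imread("pics/scene0.png")[:,:,::-1].copy()
ct,cs=r.get_calibration("top"),r.get_calibration("scene")
for col in("red","green"):
    t=blobs(T,col,15); s=blobs(S,col,8)
    t=[b for b in t if 190<b[0][0]<370 and 170<b[0][1]<250]; s=[b for b in s if 200<b[0][0]<380 and 190<b[0][1]<250]
    t.sort(key=lambda b:b[0][0]); s.sort(key=lambda b:-b[0][0])
    print(col,[(b[0].round(1),b[1][4]) for b in t],[(b[0].round(1),b[1][4]) for b in s])
    if len(t)==len(s):
        for a,b in zip(t,s): print(tri(ct,a[0],cs,b[0]).round(1), plane(ct,a[0],50).round(1))
for b in blobs(T,"blue",40): print(b[0].round(),b[1],plane(ct,b[0],40).round())
cv2.imwrite("pics/crop.png",np.hstack([cv2.resize(T[120:250,195:365],(400,306),interpolation=2),cv2.resize(S[195:300,205:385],(400,306),interpolation=2)])[:,:,::-1])
E
```

```text
red [(array([227. , 222.3]), np.int32(131)), (array([254.4, 216.1]), np.int32(130)), (array([308.9, 203.9]), np.int32(133)), (array([335.9, 197.7]), np.int32(131))] [(array([343.8, 207.4]), np.int32(212)), (array([316.1, 210.2]), np.int32(218)), (array([259.4, 216. ]), np.int32(222)), (array([230.7, 218.9]), np.int32(225))]
[500.3 159.4  50.2] [500.3 160. ]
[516.2  80.8  50.6] [516.3  81.1]
[547.4 -76.2  50.3] [547.4 -75.7]
[ 563.1 -154.2   50.4] [ 563.2 -153.6]
green [(array([278.7, 197.1]), np.int32(188))] [(array([290.3, 222.4]), np.int32(21))]
[569.2   9.9  50.4] [569.3  10.4]
[321. 142.] [308 125  28  36 701] [ 731. -119.]
[270. 155.] [256 137  27  35 531] [696.  35.]
[247. 167.] [234 142  22  35 106] [664. 101.]
[220. 172.] [207 148  23  36 123] [650. 180.]
[297. 162.] [286 154  23  13  89] [674. -45.]
```

View pics/crop.png

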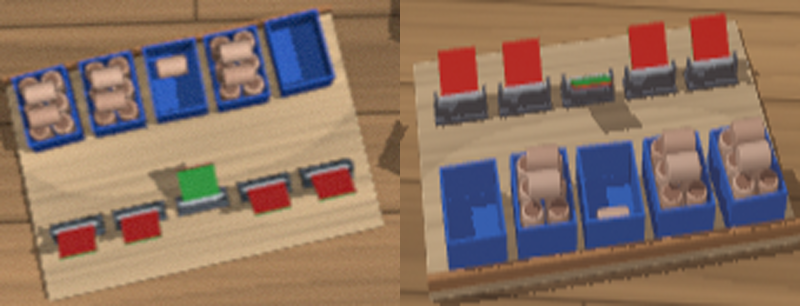

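The close crop agrees: from the left (world +y), tags 1, 2 and 4 must go green, tag 3 must go red, and tag 5 stays as it is. Triangulated face height is 50 mm and the spacing is 80 mm, matching the description. The row centre is about (550.4, 6.2) with stand x about 11.3° from world x. I'll align the tool and shut the fingers.

Emit:
carry_out([
  {"dp": [0,0,0],"yaw": 4},
  {"dp": [0,0,0],"yaw": 8},
  {"dp": [0,0,0],"yaw": 8},
  {"dp": [0,0,0],"yaw": 8},
  {"dp": [0,0,0],"yaw": 8},
  {"dp": [0,0,0],"yaw": 8},
  {"dp": [0,0,0],"yaw": 8},
  {"dp": [0,0,0],"yaw": 8},
], fingers=-1, grip_force=20)

```text
clock: 1.1
eef_pos: [207.1, -589.7, 219.1]
tcp_rot: [-3.142, -0.0, 0.198]
contact_force: [0.0, -0.5, -0.3]
opening: 0.002
grasp_force: 0.0
```

```bash
cat > go.py <<'E'
from h import *
import sys
from scipy.spatial.transform import Rotation as Ro
O=np.array([550.4,6.2]);ex=np.array([.9805,.1964]);ey=np.array([-.1964,.9805])
s=r.sense();R=Ro.from_euler("xyz",s["tcp_rot"]).as_matrix();p=s["eef_pos"]
print(s["clock"],p.round(1),s["tcp_rot"].round(4),s["opening"],r.tip_reach,"board frame",((p[:2]-O)@ex).round(1),((p[:2]-O)@ey).round(1))
if len(sys.argv)>1:
    a,b,z=map(float,sys.argv[1:4]);w=np.r_[O+a*ex+b*ey,z];print("dp",(R.T@(w-p)).round(1))
E
python3 go.py -60 -80 150
```

```text
1.1 [ 207.1 -589.7  219.1] [-3.1415 -0.      0.1983] 0.0021803682311368625 8.0 board frame -453.6 -516.8
dp [ 393.9 -436.6   69.1]
```

Emit:
carry_out([
  {"dp": [39,-44,0],"yaw": 0},
  {"dp": [78,-88,0],"yaw": 0},
  {"dp": [117,-131,0],"yaw": 0},
  {"dp": [156,-175,0],"yaw": 0},
  {"dp": [196,-218,0],"yaw": 0},
  {"dp": [236,-262,0],"yaw": 0},
  {"dp": [276,-306,0],"yaw": 0},
  {"dp": [315,-350,10],"yaw": 0},
  {"dp": [355,-393,30],"yaw": 0},
  {"dp": [394,-437,50],"yaw": 0},
  {"dp": [394,-437,80],"yaw": 0},
  {"dp": [394,-437,109],"yaw": 0},
])

```text
clock: 2.6
eef_pos: [507.9, -82.6, 109.3]
tcp_rot: [3.141, -0.0, 0.2]
contact_force: [-0.4, 0.4, 0.2]
opening: -0.0
grasp_force: 0.0
```

```bash
python3 go.py -60 -80 60
python3 - <<'E'
from h import *
w=r.grab_frame("wrist");s=r.grab_frame("scene")[150:270,220:380]
cv2.imwrite("pics/w1.png",np.hstack([cv2.resize(w,(400,300)),cv2.resize(s,(400,300),interpolation=2)])[:,:,::-1])
E
```

```text
2.6 [507.9 -82.6 109.3] [ 3.1414e+00 -5.0000e-04  2.0040e-01] -4.5851422783970375e-05 8.0 board frame -59.2 -78.7
dp [-0.9  1.2 49.3]
```

View pics/w1.png

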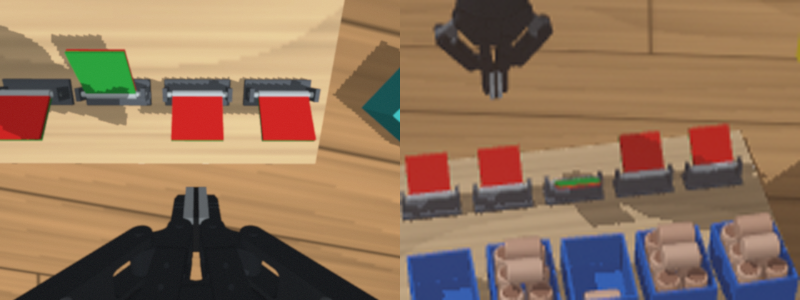

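The wrist view shows the shut fingers at (195,195), in line with tag 4's red face at (197,117). I'll lower them and push it over.

Emit:
carry_out([
  {"dp": [-1,1,25],"yaw": 0},
  {"dp": [-1,1,49],"yaw": 0},
  {"dp": [-1,1,49],"yaw": 0},
  {"dp": [7,1,49],"yaw": 0},
  {"dp": [14,1,49],"yaw": 0},
  {"dp": [21,1,49],"yaw": 0},
  {"dp": [27,1,49],"yaw": 0},
  {"dp": [33,1,49],"yaw": 0},
  {"dp": [38,1,49],"yaw": 0},
  {"dp": [43,1,49],"yaw": 0},
  {"dp": [48,1,49],"yaw": 0},
  {"dp": [53,1,49],"yaw": 0},
])

```text
clock: 4.2
eef_pos: [559.8, -74.2, 61.1]
tcp_rot: [-3.142, 0.0, 0.198]
contact_force: [0.6, -0.2, 0.2]
opening: -0.001
grasp_force: 0.0
```

Emit:
carry_out([
  {"dp": [4,0,0],"yaw": 0},
  {"dp": [8,0,0],"yaw": 0},
  {"dp": [8,0,0],"yaw": 0},
  {"dp": [-12,0,0],"yaw": 0},
  {"dp": [-32,0,0],"yaw": 0},
  {"dp": [-53,0,0],"yaw": 0},
  {"dp": [-53,0,0],"yaw": 0},
])

```text
clock: 5.08
eef_pos: [506.2, -84.7, 61.0]
tcp_rot: [-3.141, 0.001, 0.198]
contact_force: [0.0, 0.2, 0.2]
opening: -0.003
grasp_force: 0.0
```

```bash
python3 go.py -60 80 60
python3 - <<'E'
from h import *
ct=r.get_calibration("top")
T=r.grab_frame("top");S=r.grab_frame("scene")
for c in("red","green"): print(c,[(b[0].round(),b[1][4],plane(ct,b[0],50).round()) for b in blobs(T,c,15) if 190<b[0][0]<370 and 170<b[0][1]<250])
cv2.imwrite("pics/c2.png",np.hstack([cv2.resize(T[120:250,195:365],(400,306),interpolation=2),cv2.resize(S[195:300,205:385],(400,306),interpolation=2)])[:,:,::-1])
E
```

```text
5.075 [506.2 -84.7  61. ] [-3.1411e+00  1.3000e-03  1.9750e-01] -0.0032553756781152797 8.0 board frame -61.2 -80.5
dp [   1.2 -160.5    1.1]
red [(array([254., 216.]), np.int32(107), array([517.,  82.])), (array([227., 222.]), np.int32(101), array([501., 159.]))]
green [(array([279., 197.]), np.int32(187), array([570.,  10.]))]
```

View pics/c2.png

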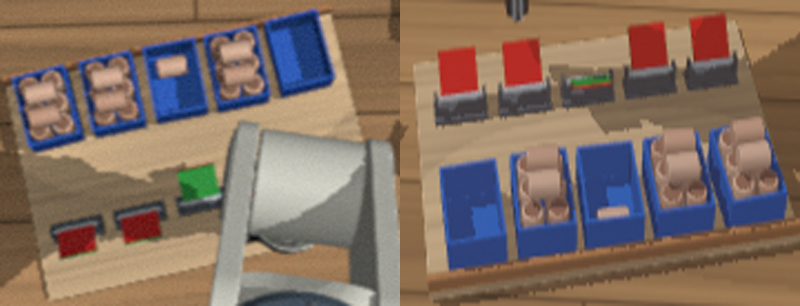

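In the scene crop, tag 4 at (650,48) is still red, so the push didn't take. I'll push again and look while the finger is at the end of its travel.

Emit:
carry_out([
  {"dp": [10,0,1],"yaw": 0},
  {"dp": [18,0,1],"yaw": 0},
  {"dp": [25,0,1],"yaw": 0},
  {"dp": [31,0,1],"yaw": 0},
  {"dp": [36,0,1],"yaw": 0},
  {"dp": [41,0,1],"yaw": 0},
  {"dp": [46,0,1],"yaw": 0},
  {"dp": [51,0,1],"yaw": 0},
  {"dp": [56,0,1],"yaw": 0},
  {"dp": [61,0,1],"yaw": 0},
  {"dp": [61,0,1],"yaw": 0},
])

```text
clock: 6.55
eef_pos: [567.8, -72.6, 60.1]
tcp_rot: [3.141, -0.0, 0.198]
contact_force: [0.2, 0.1, 0.2]
opening: -0.001
grasp_force: 0.0
```

```bash
python3 go.py
python3 - <<'E'
from h import *
w=r.grab_frame("wrist");s=r.grab_frame("scene")[180:255,255:355]
p=r.sense()["eef_pos"]
for n in("scene","wrist"):
    q=P(r.get_calibration(n))@np.r_[p-[0,0,8],1]; print(n,q[:2]/q[2])
cv2.imwrite("pics/w2.png",np.hstack([cv2.resize(w,(400,300)),cv2.resize(s,(400,300),interpolation=2)])[:,:,::-1])
E
```

```text
6.55 [567.8 -72.6  60.1] [ 3.1415e+00 -3.0000e-04  1.9830e-01] -0.0009103407032961543 8.0 board frame 1.6 -80.7
scene [260.30639256 220.5145889 ]
wrist [273.18870663 257.05619107]
```

View pics/w2.png

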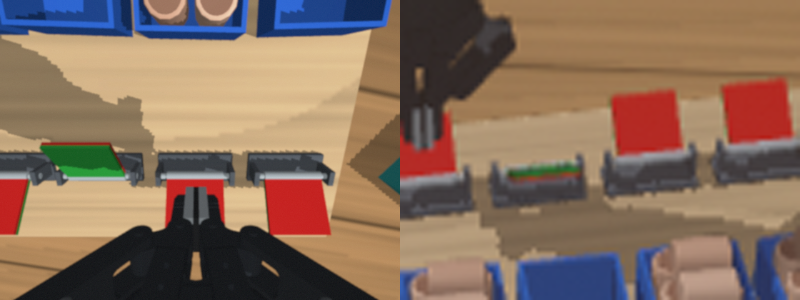

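The finger passed over tag 4 without turning it, so the tips stand higher than TCP − 8. I'll triangulate the real tip height.

Run:
```python
from h import *
cs,cw=r.get_calibration("scene"),r.get_calibration("wrist")
for a in((261,215),(261,217)):
  for b in((273,262),(273,266)): print(a,b,tri(cs,a,cw,b).round(1))
p=r.sense()["eef_pos"]
for z in(52,60,66,72): print(z,[(lambda q:(q[:2]/q[2]).round(1))(P(c)@np.r_[p[:2],z,1]) for c in(cs,cw)])
S=r.grab_frame("scene")
h=cv2.cvtColor(S,cv2.COLOR_RGB2GRAY)[205:225,250:272];print(h)
```

```text
(261, 215) (273, 262) [582.8 -69.2  87.2]
(261, 215) (273, 266) [579.1 -69.6  83.8]
(261, 217) (273, 262) [575.3 -70.1  72.9]
(261, 217) (273, 266) [571.2 -70.6  69.1]
52 [array([260.3, 220.5]), array([273.2, 257.1])]
60 [array([260.3, 218.4]), array([273.2, 264.2])]
66 [array([260.2, 216.8]), array([273.1, 270. ])]
72 [array([260.2, 215.2]), array([273.1, 276.2])]
[[ 45  45  45  45  45  45  46  45  45  45  41  42  44  44  45  47  81 119
  119 120 118 122]
 [ 60  61  81 115  96  44  44  44  44  45  41  67  45  44  46  65 122 131
  131 131 132 132]
 [116 117 119 128 121  44  45  46  70  83  54  75  97  55  45  69 129 121
  128 130 130 129]
 [130 130 129 129 128  43  45  47  85 105  59  77 110  58  45  59 104 110
  129 128 128 129]
 [132 115 108 109 103  43  45  48  88 109  57  77 110  59  45  56  84 107
  130 130 130 130]
 [133  92  87  86  81  51  45  47  88 109  59  77 110  65  46  56  83  99
  122 126 134 137]
 [129  83  83  82  83  56  45  48  89 109  58  77 110  73  45  56  83  94
  150 152 154 154]
 [135  91  83  82  83  64  45  48  88 110  58  77 109  75  45  56  83  92
  161 1
[... 428 characters left out ...]
7  76 100  88  83  83  82  86
  121 154 154 154]
 [157 151  84  84  84  84  84  84  84  85  82  82  84  83  84  83  82  83
  108 149 149 149]
 [154 152  83  84  84  84  83  84  84  84  84  82  83  84  83  83  83  84
  104 156 157 157]
 [155 153  85  84  84  84  84  84  83  84  84  83  84  84  82  83  82  84
   96 156 158 157]
 [161 160  97  84  84  83  84  83  84  84  84  84  84  83  84  84  84  83
   92 158 146 117]
 [160 158 102  84  84  84  84  84  84  84  83  84  84  83  83  83  84  83
   90 147 136  90]
 [128 160 117  84  83  84  84  84  84  83  83  95  97 113 115 117 134 134
  144 138 153  71]
 [100 160 122 113 116 116 118 134 135 151 151 150 149 149 150 149 151 148
  134 130 134  73]]
```

The real tip stands at z about 66–72, some 18 mm higher than I assumed. I'll retreat, come down to TCP z 43 and push again.

Emit:
carry_out([
  {"dp": [-30,0,0],"yaw": 0},
  {"dp": [-62,0,0],"yaw": 0},
  {"dp": [-62,0,0],"yaw": 0},
  {"dp": [-62,0,10],"yaw": 0},
  {"dp": [-62,0,17],"yaw": 0},
  {"dp": [-50,0,17],"yaw": 0},
  {"dp": [-43,0,17],"yaw": 0},
  {"dp": [-36,0,17],"yaw": 0},
  {"dp": [-30,0,17],"yaw": 0},
  {"dp": [-25,0,17],"yaw": 0},
  {"dp": [-20,0,17],"yaw": 0},
  {"dp": [-15,0,17],"yaw": 0},
])

```text
clock: 8.2
eef_pos: [552.9, -75.5, 43.1]
tcp_rot: [-3.142, 0.0, 0.198]
contact_force: [-0.3, -0.6, 0.0]
opening: -0.001
grasp_force: 0.0
```

Emit:
carry_out([
  {"dp": [5,0,0],"yaw": 0},
  {"dp": [10,0,0],"yaw": 0},
  {"dp": [15,0,0],"yaw": 0},
  {"dp": [17,0,0],"yaw": 0},
  {"dp": [17,0,0],"yaw": 0},
])

```text
clock: 8.82
eef_pos: [569.4, -72.2, 43.1]
tcp_rot: [-3.142, 0.0, 0.198]
contact_force: [0.9, -0.7, 0.9]
opening: 0.001
grasp_force: 0.0
```

```bash
python3 go.py
python3 - <<'E'
from h import *
w=r.grab_frame("wrist");s=r.grab_frame("scene")[180:255,235:335]
cv2.imwrite("pics/w3.png",np.hstack([cv2.resize(w,(400,300)),cv2.resize(s,(400,300),interpolation=2)])[:,:,::-1])
E
```

```text
8.825 [569.4 -72.2  43.1] [-3.1416e+00  1.0000e-04  1.9820e-01] 0.0008410447690112224 8.0 board frame 3.2 -80.6
```

View pics/w3.png

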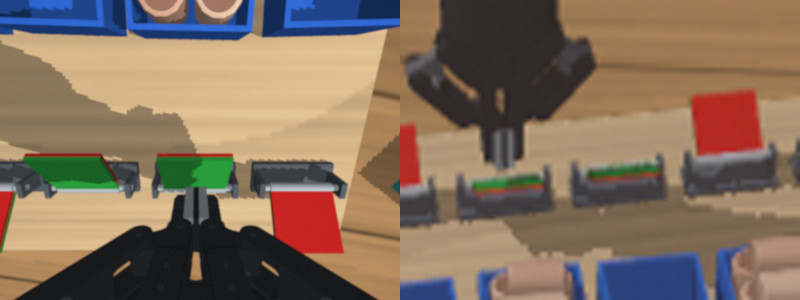

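Tag 4 (left picture, (195,170)) now shows green, leaning like tag 3. Next is tag 2, then tag 1.

Emit:
carry_out([
  {"dp": [-30,0,0],"yaw": 0},
  {"dp": [-65,0,0],"yaw": 0},
  {"dp": [-65,-40,0],"yaw": 0},
  {"dp": [-65,-80,0],"yaw": 0},
  {"dp": [-65,-120,0],"yaw": 0},
  {"dp": [-65,-161,0],"yaw": 0},
  {"dp": [-65,-161,0],"yaw": 0},
  {"dp": [-50,-161,0],"yaw": 0},
  {"dp": [-43,-161,0],"yaw": 0},
  {"dp": [-36,-161,0],"yaw": 0},
  {"dp": [-30,-161,0],"yaw": 0},
  {"dp": [-25,-161,0],"yaw": 0},
])

```text
clock: 10.42
eef_pos: [513.5, 80.5, 43.0]
tcp_rot: [3.142, 0.0, 0.198]
contact_force: [-0.7, 1.3, 0.1]
opening: -0.003
grasp_force: 0.0
```

Emit:
carry_out([
  {"dp": [5,0,0],"yaw": 0},
  {"dp": [10,0,0],"yaw": 0},
  {"dp": [15,0,0],"yaw": 0},
  {"dp": [20,0,0],"yaw": 0},
  {"dp": [25,0,0],"yaw": 0},
  {"dp": [25,0,0],"yaw": 0},
  {"dp": [-5,0,0],"yaw": 0},
  {"dp": [-40,0,0],"yaw": 0},
  {"dp": [-40,0,0],"yaw": 0},
  {"dp": [-40,-40,0],"yaw": 0},
  {"dp": [-40,-80,0],"yaw": 0},
  {"dp": [-40,-80,0],"yaw": 0},
])

```text
clock: 11.92
eef_pos: [458.9, 153.4, 43.3]
tcp_rot: [-3.141, -0.001, 0.201]
contact_force: [0.4, 0.4, 0.3]
opening: 0.001
grasp_force: 0.0
```

Emit:
carry_out([
  {"dp": [15,0,0],"yaw": 0},
  {"dp": [22,0,0],"yaw": 0},
  {"dp": [29,0,0],"yaw": 0},
  {"dp": [35,0,0],"yaw": 0},
  {"dp": [40,0,0],"yaw": 0},
  {"dp": [45,0,0],"yaw": 0},
  {"dp": [50,0,0],"yaw": 0},
  {"dp": [55,0,0],"yaw": 0},
  {"dp": [60,0,0],"yaw": 0},
  {"dp": [65,0,0],"yaw": 0},
  {"dp": [65,0,0],"yaw": 0},
])

```text
clock: 13.3
eef_pos: [522.4, 164.2, 43.1]
tcp_rot: [-3.142, -0.0, 0.198]
contact_force: [0.3, 0.6, -0.2]
opening: 0.002
grasp_force: 0.0
```

Emit:
carry_out([
  {"dp": [-30,0,0],"yaw": 0},
  {"dp": [-65,0,0],"yaw": 0},
  {"dp": [-65,0,-40],"yaw": 0},
  {"dp": [-65,0,-90],"yaw": 0},
])

```text
clock: 13.8
eef_pos: [456.7, 150.8, 133.4]
tcp_rot: [3.141, 0.003, 0.198]
contact_force: [1.1, -0.2, 0.2]
opening: 0.002
grasp_force: 0.0
```

```bash
python3 go.py 62 0 130
python3 - <<'E'
from h import *
w=r.grab_frame("wrist");s=r.grab_frame("scene")[185:295,205:385]
cv2.imwrite("pics/w4.png",np.hstack([cv2.resize(w,(400,300)),cv2.resize(s,(400,300),interpolation=2)])[:,:,::-1])
E
```

```text
13.8 [456.7 150.8 133.4] [3.1413e+00 2.7000e-03 1.9830e-01] 0.0018191887357369375 8.0 board frame -63.4 160.2
dp [125.3 160.3   3.1]
```

View pics/w4.png

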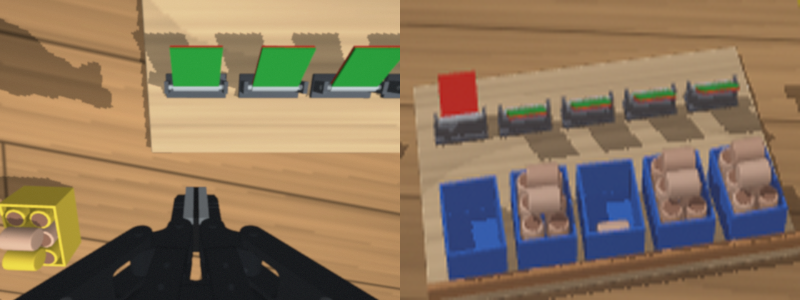

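All the tags except tag 5 are now green. Tag 3 must go back to red, so I'll come down on its bin side and push toward −x.

Emit:
carry_out([
  {"dp": [30,40,0],"yaw": 0},
  {"dp": [62,80,0],"yaw": 0},
  {"dp": [94,120,0],"yaw": 0},
  {"dp": [125,160,0],"yaw": 0},
  {"dp": [125,160,0],"yaw": 0},
  {"dp": [125,160,30],"yaw": 0},
  {"dp": [125,160,60],"yaw": 0},
  {"dp": [125,160,90],"yaw": 0},
  {"dp": [125,160,90],"yaw": 0},
])

```text
clock: 15.02
eef_pos: [609.1, 19.5, 40.7]
tcp_rot: [-3.14, 0.006, 0.199]
contact_force: [-0.4, 1.2, 0.0]
opening: -0.006
grasp_force: 0.0
```

Emit:
carry_out([
  {"dp": [-13,0,0],"yaw": 0},
  {"dp": [-20,0,0],"yaw": 0},
  {"dp": [-27,0,0],"yaw": 0},
  {"dp": [-33,0,0],"yaw": 0},
  {"dp": [-38,0,0],"yaw": 0},
  {"dp": [-43,0,0],"yaw": 0},
  {"dp": [-48,0,0],"yaw": 0},
  {"dp": [-53,0,0],"yaw": 0},
  {"dp": [-58,0,0],"yaw": 0},
  {"dp": [-63,0,0],"yaw": 0},
  {"dp": [-65,0,0],"yaw": 0},
  {"dp": [-65,0,0],"yaw": 0},
])

```text
clock: 16.52
eef_pos: [548.5, 6.1, 43.1]
tcp_rot: [3.142, -0.0, 0.198]
contact_force: [0.6, 0.1, 0.5]
opening: -0.004
grasp_force: 0.0
```

Emit:
carry_out([
  {"dp": [30,0,0],"yaw": 0},
  {"dp": [60,0,0],"yaw": 0},
  {"dp": [60,0,-45],"yaw": 0},
  {"dp": [60,0,-90],"yaw": 0},
  {"dp": [60,0,-130],"yaw": 0},
  {"dp": [20,50,-130],"yaw": 0},
  {"dp": [-20,100,-130],"yaw": 0},
  {"dp": [-60,150,-130],"yaw": 0},
  {"dp": [-100,200,-130],"yaw": 0},
  {"dp": [-140,250,-130],"yaw": 0},
  {"dp": [-180,300,-130],"yaw": 0},
  {"dp": [-180,300,-130],"yaw": 0},
])

```text
clock: 18.02
eef_pos: [429.5, -326.5, 173.3]
tcp_rot: [3.141, 0.0, 0.194]
contact_force: [0.1, 0.1, 0.7]
opening: -0.007
grasp_force: 0.0
```

```bash
python3 go.py
python3 - <<'E'
from h import *
T=r.grab_frame("top");S=r.grab_frame("scene")
T0=cv2.imread("pics/top0.png")[:,:,::-1].copy()
for t in(T0,T): print([b[0].round(1) for b in blobs(t,"blue",80)])
cv2.imwrite("pics/c5.png",np.hstack([cv2.resize(T[120:250,195:365],(400,306),interpolation=2),cv2.resize(S[185:295,205:385],(400,306),interpolation=2)])[:,:,::-1])
E
```

```text
18.025 [ 429.5 -326.5  173.3] [3.1407 0.     0.1943] -0.006703459926553861 8.0 board frame -183.9 -302.5
[array([321.4, 142.2]), array([269.5, 155.4]), array([247.3, 166.6]), array([220.4, 171.9]), array([296.8, 161.6])]
[array([321.4, 142.1]), array([269.4, 155.4]), array([247. , 166.7]), array([220.4, 172.1]), array([296.3, 161.8])]
```

View pics/c5.png

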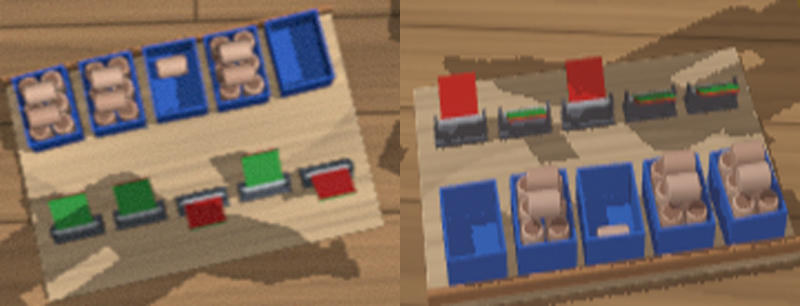

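The tags now read green, green, red, green, red, which matches the bins full, full, one cup, full, empty. The bins haven't moved and the arm is clear, so I'll hand it in.

```bash
python3 -c "
from rig import r
print(r.sign_off())"
```

```text
the job is handed in; nothing more can be done
None
```

The job is handed in at about 18 s: in the last pictures the three tags in front of the full bins show green and the other two show red, and the bins had not moved.

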